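Clamp a bottle on the shaker platform

ROBOT

A 6-joint arm with a two-finger parallel gripper is mounted at the origin on a cart in front of the work surface, level with it; the furniture and walls round the work are solid. World frame = base frame: x ahead of the robot, y to its left, z up, the work surface at z = 0. Lengths are in m, angles in rad, forces in N, time in s.
With the tool pointing down it reaches from about 0.275 to 0.725 m from the base axis. Payload 5.6 kg.
Tool frame: the origin (TCP) lies midway between the tips of the shut fingers; the grasp point (between the pads) lies 19 mm behind it; z points along the fingers, y is the direction in which the jaws open and shut (so a half turn about z gives the same grasp; the last joint's range is limited). The gripper opens to 85 mm and grips with 20 to 120 N. Pads are 22 mm wide; open, the fingers measure 114 mm over their backs; the gripper's body (76 mm by 85 mm) begins 54 mm behind the grasp point. The pads swing forward as they close: fully open they stand 13 mm farther back than shut.
Start: joints at [-0.83, 0.255, 0.108, 0, -1.424, -0.285], TCP at [0.242, -0.494, 0.207] pointing down, gripper open.
Joint ranges: [-2.95, 2.95], [-1.21, 1.97], [-1.09, 1.5], [-2.87, 1.71], [-2.94, -0.07], [-3.05, 3.05]. Speed limits (rad/s): [2.57, 2.57, 3.14, 3.14, 3.14, 3.14].

INTERFACE

Orientations are given as [roll, pitch, yaw] about the fixed x, y, z axes, in that order (R = Rz(yaw) Ry(pitch) Rx(roll)).
In Python, from cell import observe, capture, camera_params, close_job gives the robot as it stands.
- The arm moves only by the tool play_rows, never from a script. Its argument "series" is a list of rows, each a list of 5 numbers: the shift along the tool's x, y, z in mm, then the turn about the tool's z in rad, then the opening, from 0 (shut) to 1 (fully open). A call has 1 to 12 rows; each row shifts and turns the commanded pose from where the row before left it, along the tool's axes as they then stand; what a row does not reach is not made up. A row lasts 1/12 s, in which the tool goes at most 41.7 mm and 7.16 degrees, less where a joint would pass 70% of its speed; a pose out of reach is approached as far as the arm can. A call with a gripper value outside its range is refused whole. The fingers move at their own pace and stop on an object; "squeeze" is the grip in N (left out, the last holds). Time passes only in rows, so rows that do not move let the fingers close. It gives the time, the measured TCP pose, the force and the opening at its end, in the units of the state.
- observe(): the state, without advancing time (a new reading comes with each control period).
- capture(name): name is "scene" or "top" or "wrist"; returns (picture, depth): 400x640x3 uint8, red, green, blue; 400x640 float32, m along the optical axis (not along the pixel's ray), 0 where there is no reading.
- camera_params(name): a dict with "intrinsics" (3x3 intrinsics, pixels), "dist" ([k1, k2, p1, p2, k3] as OpenCV has them; the pictures are not rectified), "extrinsics" (4x4, takes a point from camera to world coordinates). Camera axes: x right, y down, z forward; pixel columns grow to the right and rows downward; lengths in m; the calibration is good to about 2 mm. A picture is of the moment at which its call begins: read the wrist's pose just before it. camera_params takes no time and is no camera call; for the wrist camera it gives the pose at the moment of the call.
- close_job(): hands the job in, once; it reports no verdict.
The state is a dict: "time": time; "qpos": joint angles; "joint_velocities": joint speeds; "tau": joint torques, N m; "tcp_pos": TCP position; "tool_rot": TCP orientation; "force": force on the tool from outside, world axes, zero at the start; "torque": the same for the moment, N m; "gripper_width": finger opening in m.
Only numpy, scipy, OpenCV 4.12 (cv2) and the standard library are available. Lean on these libraries where they do the work, as an engineer would, in place of code of your own. Each camera call takes 0.05 s, during which the arm holds its last target.

TASK

Clamp the white bottle with the blue cap on the small shaker: squeeze the red lock tab of the sliding bar and slide the bar back to make room, then stand the bottle upright on the platform between the two blue-sleeved bars without dropping it. Squeeze the tab again, slide the bar up until both bars hold the bottle snugly, and let the tab spring fully back so that the bar is locked. Only slide the bar with its tab held squeezed, never force it along against the lock, and leave the beaker and the sample tin in front of the sink where they are.

Things in the scene. Friction and masses are not known exactly. Their poses are not given: they have to be found in the camera images.
- shaker: Narrow bench shaker, fixed: white housing 210 (x) x 94 (y) mm under an aluminium platform 252 x 140 mm. Origin: centre of its underside, on the bench; x points away from its control panel, y left, z up. Bottles stand on the black rubber mat (212 x 86 mm, centred), top z = 77 mm. Guide rods (10 mm) run along x at y = +-55 mm, axes z = 104 mm; parts on them rise to z = 121 mm.
- fixed_sleeve (a point): Point on the axis of the fixed cross bar, at shaker x +85, y 0, z 101 mm; axes as the shaker's. The bar lies along y with a blue rubber sleeve of radius 10 mm reaching 40 mm to either side of this point. The 62 mm bottle, touching it, has its axis 41 mm to -x of it.
- clamp_sleeve (a point): The same point on the sliding clamp bar, which lies parallel to the fixed bar at the same height, with the same sleeve (radius 10 mm, 80 mm long). With the bottle snug between the bars this point is 82 mm to -x of fixed_sleeve; its shaker x is joint clamp_bar - 85 mm.
- clamp_bar (a joint): Sliding bar's place (m) along shaker x: 0 = fully open (control-panel side), growing towards the fixed bar, at most 0.14. Gap between the sleeves = 0.150 - joint. Starts locked nearly shut, 0.105 to 0.13; snug on the 62 mm bottle at 0.088. Tab squeezed, it slides with 1 to 3 N; tab free, it locks in the nearest notch of a rack (6 mm apart, one at 0.088) and holds 30 N.
- lock_tab (a joint): How far the red lock tab is squeezed in (m): 0 = fully out, bar locked (within 0.0005); unlocked from about 0.003; 0.006 = fully in. It moves along the shaker's +x towards the black grip plate, against a spring of 8 N (out) to 10 N (in), and springs back when let go, its pawl drawing the bar up to 3 mm into the nearest notch. A grip of 20 to 40 N across tab and plate holds it in.
- lock_grip (a point): Place to squeeze, on the sliding bar's +y end, outside the guide rod (shaker y +81, z 144 mm; same x as the bar); axes as the shaker's; moves with the bar. Two upright plates 34 mm wide in y: red tab, outer face 24.5 mm to -x of this point; fixed black grip plate, outer face 24.5 mm to +x. 49 mm over both, 43 squeezed; they rise 20 mm above it. Block below: top 23 mm under it.
- pawl: Small steel pawl, 17 mm wide, inside the sliding bar's end carriage, worked by the red lock tab: it locks the bar by standing between two teeth of the rack. Not to be handled.
- rack: Toothed steel strip along the inside of the platform's +y flange (shaker y +65 mm, z 77 to 100 mm), teeth 6 mm apart, in which the pawl locks. Not to be handled.
- bottle_center (a point): Centre, half-way up, of the white bottle with blue screw cap: 62 mm diameter, 130 mm high, straight body to 85 mm above its foot, shoulder above, cap 31 mm in diameter; 0.17 to 0.35 kg, loose, upright on the bench left of the shaker. The point is 65 mm above its foot: 142 mm above the bench when it stands on the platform. z is the bottle's axis.
- beaker_center (a point): Centre, half-way up, of the glass beaker (65 x 70 mm, 88 mm high) standing on the bench in front of the sink, in one row with the bottle; a bystander.
- tin_center (a point): Centre, half-way up, of the round aluminium sample tin (59 mm diameter, 38 mm high, lid on) standing on the bench in front of the sink, in one row with the bottle; a bystander.
Mind the look-alikes: they are no part of the job. Leave any green look-alike of the part that bears bottle_center alone.

How it is judged:
On the way, in this order (a step that is already met when the one before it is completed fails the run):
1. the clamp bar has been slid back so far that the bottle fits between the bars (value of joint clamp_bar below 0.084 m), for 0.2 s.
2. the white bottle stands upright on the platform between the two bars, let go (x of bottle_center in the frame of shaker between -0.06 and 0.049 m and y of bottle_center in the frame of shaker between -0.026 and 0.026 m and z of bottle_center in the frame of shaker between 0.138 and 0.146 m and angle between bottle_center's own z axis and vertical below 0.1 rad and contact force between the fingers and white_bottle below 0.1 N), for 0.2 s.
At the end, for the whole second after the job is handed in: The white bottle stands upright (within 0.1 rad), at rest on the platform, touching the fixed bar's sleeve or within 5 mm of it, with the sliding bar up against it (joint clamp_bar 0.085 to 0.092, snug is 0.088) and the lock tab sprung back (joint lock_tab under 0.0015) (value of joint clamp_bar between 0.085 and 0.092 m and value of joint lock_tab below 0.0015 m and x of bottle_center in the frame of shaker between 0.039 and 0.049 m and y of bottle_center in the frame of shaker between -0.026 and 0.026 m and z of bottle_center in the frame of shaker between 0.138 and 0.146 m and angle between bottle_center's own z axis and vertical below 0.1 rad and linear speed of white_bottle below 0.02 m/s).
It fails at once if the clamp bar is forced against its lock (over 40 N between pawl and rack) (contact force between pawl and rack above 40 N and contact force between any of the fingers, the arm and clamp_bar above 20 N).
It fails at once if the white bottle is dropped (falls free by more than about 2 cm) (linear speed of white_bottle above 0.6 m/s and contact force between the fingers and white_bottle below 0.1 N).
It fails at once if the white bottle is tipped over (angle between bottle_center's own z axis and vertical above 0.6 rad).
It fails at once if the beaker or the sample tin is moved by more than 2 cm (distance of any of beaker_center, tin_center from where it was at the start of the episode above 0.02 m).
It also fails if it takes over 58 s, if anything falls off the work surface, if the arm or the gripper's body presses on something with over 40 N, if the wrist force passes 120 N, or if a joint passes its speed limit or range.

## Working session

There is one attempt and no reset: what is moved stays moved. The work goes in short steps, Python scripts to look and compute and a tool call to move; the robot and the scene stay as the last step left them, time stands still between calls to the robot, and variables do not carry over. Pictures are saved under pics/ and viewed, and the job is handed in when it is done.

Besides the shell and the picture viewer there is one more tool, called as name([rows], argument=value, ...), one row to a line, values as JSON. play_rows: Moves the arm, as the interface text tells. Its arguments: {"type":"object","properties":{"series":{"type":"array","items":{"type":"array","items":{"type":"number"}}},"squeeze":{"type":"number"}},"required":["series"]}

```bash
mkdir -p pics; cat > h.py <<'E'
from cell import observe, capture, camera_params
import numpy as np, cv2
def snap(n,name):
    p=camera_params(n); im,d=capture(n); np.savez(f'{name}.npz',im=im,d=d,K=p['intrinsics'],D=np.array(p['dist']),E=p['extrinsics'])
    cv2.imwrite(f'pics/{name}.png',im[:,:,::-1]); return im,d,p
def load(name): return np.load(f'{name}.npz')
def ray(z,uv):
    q=cv2.undistortPoints(np.array([[uv]],float),z['K'],z['D'])[0,0]; E=z['E']
    return E[:3,3],E[:3,:3]@np.array([q[0],q[1],1])
def atz(z,uv,h):
    o,r=ray(z,uv); return o+r*(h-o[2])/r[2]
def dep(z,uv):
    o,r=ray(z,uv); return o+r*z['d'][int(round(uv[1])),int(round(uv[0]))]
def proj(z,P):
    E=np.linalg.inv(z['E']); r,_=cv2.Rodrigues(E[:3,:3]); return cv2.projectPoints(np.array(P,float).reshape(-1,3),r,E[:3,3],z['K'],z['D'])[0][:,0]
def crop(name,x0,y0,x1,y1,s,out):
    im=load(name)['im'][y0:y1,x0:x1,::-1]; cv2.imwrite(f'pics/{out}.png',cv2.resize(im,None,fx=s,fy=s,interpolation=cv2.INTER_CUBIC))
def tri(z1,u1,z2,u2):
    o1,r1=ray(z1,u1);o2,r2=ray(z2,u2)
    A=np.stack([r1,-r2],1);t=np.linalg.lstsq(A,o2-o1,rcond=None)[0]
    a=o1+r1*t[0];b=o2+r2*t[1];return (a+b)/2,np.linalg.norm(a-b)
E
python3 - <<'E'
from h import *
for n in ['scene','top','wrist']: 
    im,d,p=snap(n,n+'0'); print(n,p['extrinsics'].round(3).tolist(),p['intrinsics'][0][0])
print(observe())
E
```

```text
scene [[0.785, -0.301, 0.541, -0.247], [-0.619, -0.381, 0.687, -1.012], [-0.001, -0.874, -0.485, 0.83], [0.0, 0.0, 0.0, 1.0]] 516.3653342714999
top [[0.012, -0.993, 0.118, 0.422], [-1.0, -0.011, 0.006, 0.006], [-0.005, -0.118, -0.993, 1.341], [0.0, 0.0, 0.0, 1.0]] 485.46331951481886
wrist [[-0.441, 0.862, 0.251, 0.178], [0.898, 0.423, 0.123, -0.524], [-0.0, 0.28, -0.96, 0.373], [0.0, 0.0, 0.0, 1.0]] 283.75976082615836
{'time': 0.15, 'qpos': array([-8.30445097e-01,  2.55599087e-01,  1.07336246e-01, -3.52469807e-04,
       -1.42389135e+00, -2.84596083e-01]), 'joint_velocities': array([-1.96644266e-03, -7.18719032e-04,  4.88631856e-03,  1.76137744e-03,
        4.05463527e-05,  9.08239185e-05]), 'tau': array([ 1.68043366e-04, -3.86942625e+01,  2.38082957e+01,  5.36649540e+00,
       -4.52971843e-03, -5.22721194e-06]), 'tcp_pos': array([ 0.24195136, -0.49348888,  0.20672378]), 'tool_rot': array([ 3.14019152e+00, -4.66698638e-05, -2.68588930e+00]), 'force': array([-0.73936746, -0.20034754, -0.3602282 ]), 'torque': array([ 0.0172123 ,  0.04099769, -0.00463115]), 'gripper_width': 0.08573505477105217}
```

View pics/scene0.png

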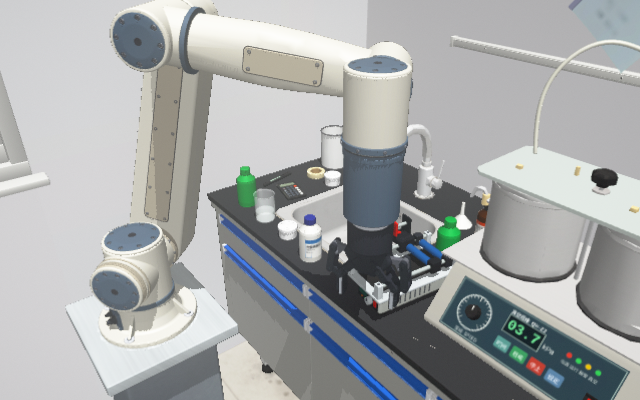

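View pics/top0.png

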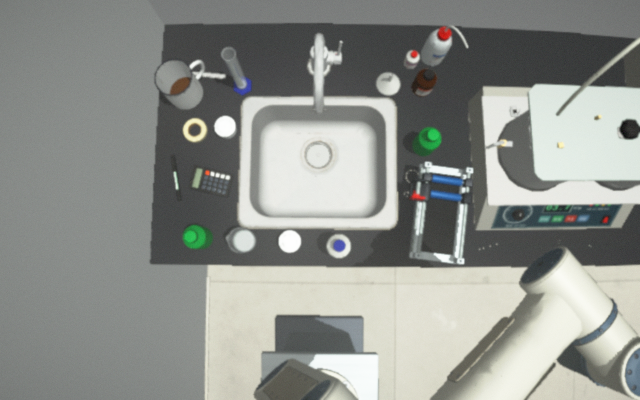

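View pics/wrist0.png

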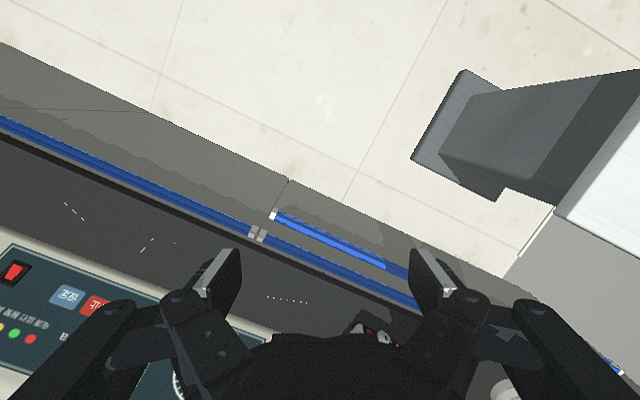

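The top view shows the white bottle near (339,245), the beaker at (240,240) and the tin at (290,241). The shaker spans (413–472, 163–263), with its red tab near (417,197) on the left. I'll zoom in on it.

```bash
python3 - <<'E'
from h import *
crop('top0',390,150,490,275,6,'c1'); crop('scene0',270,180,470,320,4,'c2')
crop('top0',270,220,360,265,8,'c3')
E
```

```text
(no output)
```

View pics/c1.png

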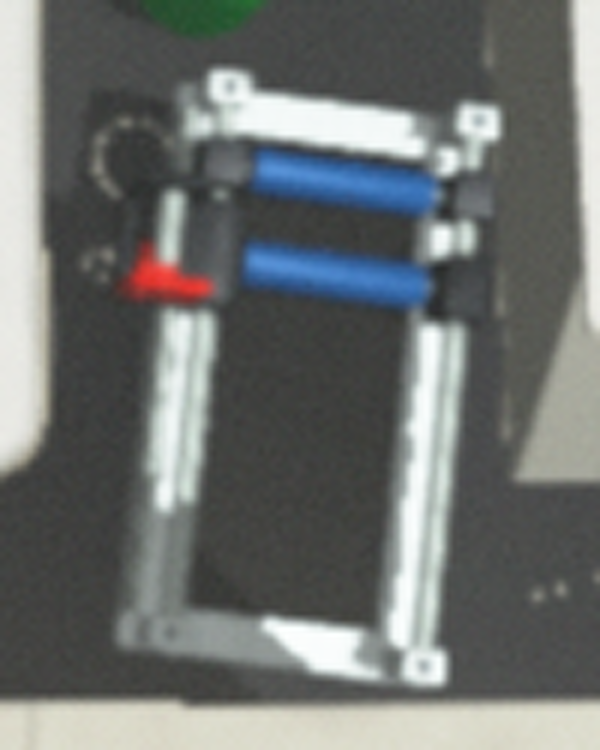

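View pics/c2.png

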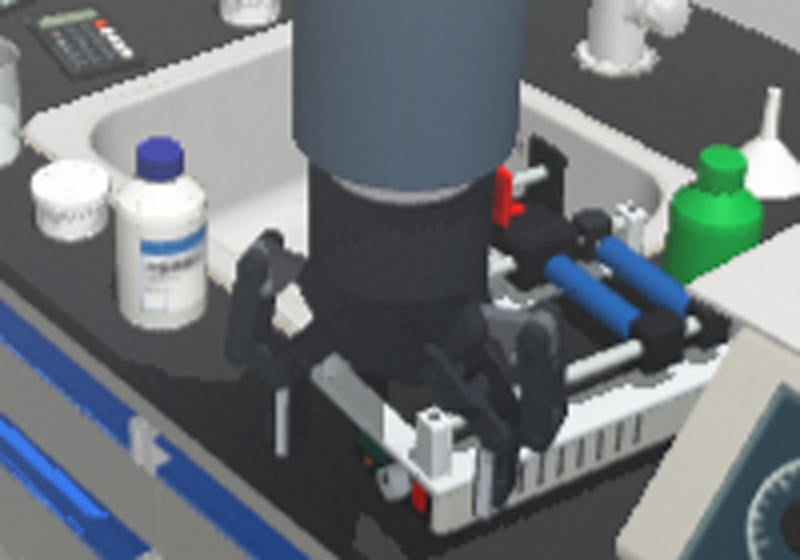

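View pics/c3.png

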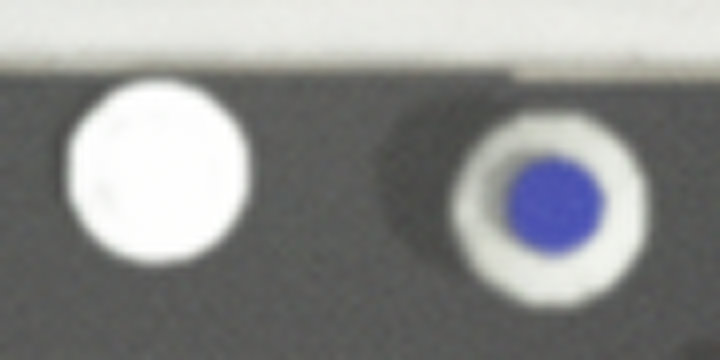

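```bash
python3 - <<'E'
from h import *
t=load('top0'); s=load('scene0')
f=lambda u,v:(390+u/6-.4,150+v/6-.4)
for n,uv in dict(fl=f(252,172),fr=f(438,191),ml=f(244,264),mr=f(430,287)).items(): print(n,atz(t,uv,.101).round(4),dep(t,uv).round(4))
for n,uv in dict(fm=f(345,180),mm=f(335,275),pTL=f(230,85),pTR=f(480,120),pBR=f(423,667),red=f(150,280),tabR=f(205,288)).items(): print(n,dep(t,uv).round(4),atz(t,uv,.121).round(4),atz(t,uv,.164).round(4))
# bottle
c=(270+553/8-.4,220+205/8-.4); print('cap',atz(t,c,.13).round(4),dep(t,c).round(4))
c=(270+549/8-.4,220+209/8-.4); print('body',atz(t,c,.085).round(4))
c=(270+158/8-.4,220+170/8-.4); print('tin',atz(t,c,.038).round(4))
g=lambda u,v:(270+u/4-.4,180+v/4-.4)
print('cap scene',dep(s,g(160,150)).round(4), tri(t,(270+553/8-.4,220+205/8-.4),s,g(160,143)))
print('fm scene',dep(s,g(645,272)),dep(s,g(592,292)),'tab',dep(s,g(503,195)))
E
```

```text
fl [ 0.6174 -0.2872  0.101 ] [ 0.6162 -0.2855  0.1082]
fr [ 0.6101 -0.3694  0.101 ] [ 0.6093 -0.3679  0.106 ]
ml [ 0.5771 -0.283   0.101 ] [ 0.5762 -0.2812  0.1084]
mr [ 0.568  -0.3648  0.101 ] [ 0.5675 -0.3636  0.1048]
fm [ 0.6129 -0.3256  0.1104] [ 0.6113 -0.3228  0.121 ] [ 0.6046 -0.3112  0.164 ]
mm [ 0.5717 -0.3206  0.1097] [ 0.5704 -0.3176  0.121 ] [ 0.5651 -0.3062  0.164 ]
pTL [ 0.653  -0.2752  0.1144] [ 0.6518 -0.2737  0.121 ] [ 0.6437 -0.2638  0.164 ]
pTR [ 0.6386 -0.3835  0.1186] [ 0.6382 -0.3828  0.121 ] [ 0.6306 -0.3691  0.164 ]
pBR [ 0.4044 -0.3568  0.1078] [ 0.4046 -0.3529  0.121 ] [ 0.4053 -0.3402  0.164 ]
red [ 0.5624 -0.2295  0.1624] [ 0.5674 -0.2378  0.121 ] [ 0.5622 -0.2292  0.164 ]
tabR [ 0.5594 -0.2524  0.1619] [ 0.5642 -0.2614  0.121 ] [ 0.5592 -0.2519  0.164 ]
cap [ 0.4417 -0.0451  0.13  ] [ 0.4417 -0.0452  0.128 ]
body [ 0.4411 -0.0457  0.085 ]
tin [0.4533 0.0833 0.038 ]
cap scene [ 0.4384 -0.0518  0.1295] (array([ 0.44223804, -0.0454586 ,  0.13051695]), np.float64(0.0013092246171300303))
fm scene [ 0.61233651 -0.32525788  0.10447515] [ 0.56534581 -0.32418469  0.10892907] tab [ 0.55967561 -0.24985697  0.1444632 ]
```

```bash
python3 - <<'E'
from h import *
t=load('top0'); d=t['d']; 
vv,uu=np.mgrid[0:400:2,0:640:2]; uv=np.stack([uu,vv],-1).reshape(-1,1,2).astype(float)
q=cv2.undistortPoints(uv,t['K'],t['D'])[:,0]; dd=d[::2,::2].reshape(-1)
P=np.c_[q*dd[:,None],dd]@t['E'][:3,:3].T+t['E'][:3,3]; P=P[dd>0]
P=P[(P[:,0]>.38)&(P[:,1]<-.36)&(P[:,2]>.03)]
for x in np.arange(.40,.85,.04):
    m=P[(abs(P[:,0]-x)<.02)]
    print(round(x,2),[(round(z,2),m[m[:,2]>z][:,1].max().round(3) if (m[:,2]>z).any() else None) for z in (.05,.12,.16,.2,.25,.3,.4)])
# also whole region y -.36..-.15 max z
E
```

```text
0.4 [(0.05, np.float64(-0.36)), (0.12, np.float64(-0.36)), (0.16, np.float64(-0.36)), (0.2, np.float64(-0.36)), (0.25, np.float64(-0.36)), (0.3, np.float64(-0.36)), (0.4, np.float64(-0.36))]
0.44 [(0.05, np.float64(-0.36)), (0.12, np.float64(-0.36)), (0.16, np.float64(-0.36)), (0.2, np.float64(-0.36)), (0.25, np.float64(-0.36)), (0.3, np.float64(-0.36)), (0.4, np.float64(-0.36))]
0.48 [(0.05, np.float64(-0.361)), (0.12, None), (0.16, None), (0.2, None), (0.25, None), (0.3, None), (0.4, None)]
0.52 [(0.05, np.float64(-0.361)), (0.12, None), (0.16, None), (0.2, None), (0.25, None), (0.3, None), (0.4, None)]
0.56 [(0.05, np.float64(-0.362)), (0.12, np.float64(-0.366)), (0.16, np.float64(-0.41)), (0.2, np.float64(-0.453)), (0.25, np.float64(-0.453)), (0.3, np.float64(-0.453)), (0.4, None)]
0.6 [(0.05, np.float64(-0.361)), (0.12, np.float64(-0.377)), (0.16, np.float64(-0.408)), (0.2, np.float64(-0.438)), (0.25, np.float64(-0.438)), (0.3, np.float64(-0.438)), (0.4, None)]
0.64 [(0.05, np.float64(-0.36)), (0.12, np.float64(-0.407)), (0.16, np.float64(-0.407)), (0.2, np.float64(-0.437)), (0.
[... 302 characters left out ...]
2, np.float64(-0.407)), (0.16, np.float64(-0.407)), (0.2, np.float64(-0.436)), (0.25, np.float64(-0.436)), (0.3, np.float64(-0.436)), (0.4, np.float64(-0.469))]
0.76 [(0.05, np.float64(-0.408)), (0.12, np.float64(-0.408)), (0.16, np.float64(-0.408)), (0.2, np.float64(-0.437)), (0.25, np.float64(-0.437)), (0.3, np.float64(-0.437)), (0.4, np.float64(-0.485))]
0.8 [(0.05, np.float64(-0.405)), (0.12, np.float64(-0.405)), (0.16, np.float64(-0.405)), (0.2, np.float64(-0.454)), (0.25, np.float64(-0.454)), (0.3, np.float64(-0.454)), (0.4, np.float64(-0.533))]
0.84 [(0.05, np.float64(-0.408)), (0.12, np.float64(-0.408)), (0.16, np.float64(-0.408)), (0.2, None), (0.25, None), (0.3, None), (0.4, None)]
```

play_rows([
  [0,0,-5,-0.1123,1],
  [0,0,-5,-0.1123,1],
  [0,0,-5,-0.1123,1],
  [0,0,-5,-0.1123,1],
  [0,0,-5,-0.1123,1],
  [0,0,-5,-0.1123,1],
  [0,0,-5,-0.1123,1],
  [0,0,-5,-0.1123,1],
  [0,0,-5,-0.1123,1],
], squeeze=30)

```text
time: 0.9
tcp_pos: [0.242, -0.4936, 0.2522]
tool_rot: [3.141, 0.001, -1.67]
force: [-0.1, -0.1, -0.2]
gripper_width: 0.0858
```

play_rows([
  [-24,-26,0,0,1],
  [-24,-26,0,0,1],
  [-24,-26,0,0,1],
  [-24,-26,0,0,1],
  [-24,-26,0,0,1],
  [-24,-26,0,0,1],
  [-24,-26,0,0,1],
  [-24,-26,0,0,1],
  [-24,-26,0,0,1],
  [-24,-26,0,0,1],
  [-24,-26,0,0,1],
  [-20,-25,0,0,1],
])

```text
time: 1.9
tcp_pos: [0.5823, -0.2419, 0.2521]
tool_rot: [3.141, 0.0, -1.674]
force: [-0.0, -1.2, 0.0]
gripper_width: 0.0854
```

```bash
python3 - <<'E'
from h import *
o=observe(); print(o['time'],o['tcp_pos'],o['tool_rot'],o['qpos'])
snap('wrist','w1'); cv2.imwrite('pics/w1b.png',cv2.resize(load('w1')['im'][:,:,::-1],(800,500)))
E
```

```text
1.9 [ 0.58225306 -0.2418949   0.25206956] [ 3.14108678e+00  3.63057534e-04 -1.67425422e+00] [-1.46565532e-01  4.17174713e-01  4.51809242e-01 -3.41130694e-04
 -1.60595190e+00  4.30958325e-02]
```

View pics/w1b.png

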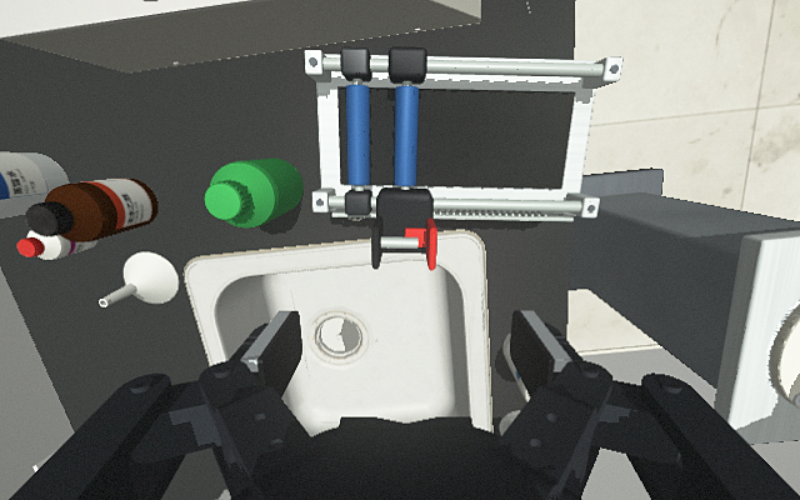

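The wrist view shows the red tab plate near (432,245) of the enlarged image and the black plate near (377,243). The sleeves are at (358,135) and (405,135). I'll crop closer.

```bash
python3 - <<'E'
from h import *
crop('w1',240,30,500,225,3,'w1c')
E
```

```text
(no output)
```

View pics/w1c.png

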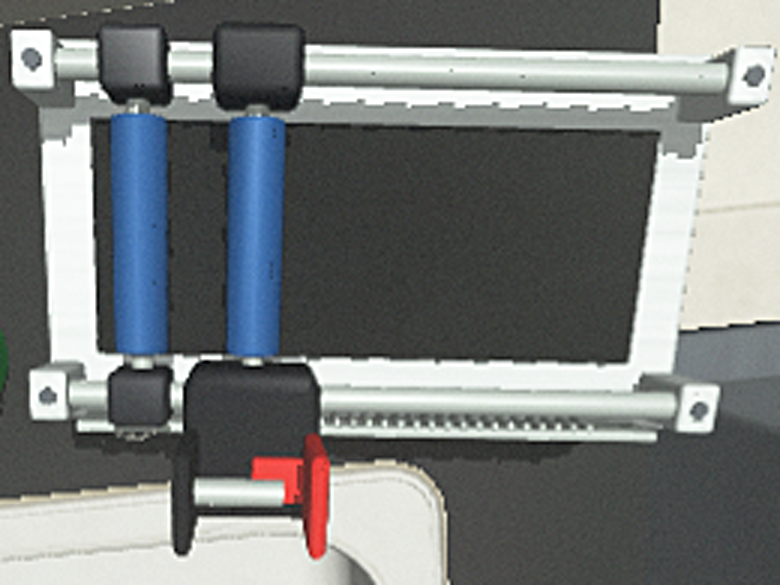

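```bash
python3 - <<'E'
from h import *
w=load('w1');t=load('top0');s=load('scene0')
f=lambda U,V:(240+U/3-.33,30+V/3-.33)
B=[f(30,59),f(755,75),f(47,395),f(699,411)]
P=np.array([atz(w,b,.121) for b in B]); print(P.round(4)); print([dep(w,b).round(4)[2] for b in B])
c=P.mean(0); v=(P[0]+P[2]-P[1]-P[3]); yaw=np.arctan2(v[1],v[0]); u=P[2]+P[3]-P[0]-P[1]; print('c',c,'yaw',yaw,np.arctan2(-u[0],u[1]),'L',np.linalg.norm(v)/2,np.linalg.norm(u)/2)
# mat corners z .077
M=np.array([atz(w,f(*b),.077) for b in [(93,122),(660,132),(98,352),(629,362)]]); print(M.mean(0))
R=np.array([[np.cos(yaw),-np.sin(yaw)],[np.sin(yaw),np.cos(yaw)]])
loc=lambda p:np.r_[R.T@(p[:2]-c[:2]),p[2]].round(4)
for n,(uv,h) in dict(fl=((143,355),.101),fr=((140,115),.101),ml=((254,355),.101),mr=((257,117),.101)).items():
    p=atz(w,f(*uv),h);print(n,p.round(4),loc(p))
# plate tops at z .164: black outer edge bottom corner, red outer bottom corner
for n,uv in dict(bl=(172,552),br=(190,552),blt=(174,440),rl=(310,557),rr=(326,555),rrt=(326,440)).items():
    p=atz(w,f(*uv),.164);q=dep(w,f(*uv));print(n,p.round(4),loc(p),'dep',q.round(4),loc(q))
# height by triangulation with top: sleeves' midpoint, red plate
g=lambda u,v:(390+u/6-.4,150+v/6-.4)
print(tri(w,f(318,495),t,g(175,284)))
for a,b in [((30,59),(230,85)),((47,395),(190,95)),((755,75),(423,667))]: print(tri(w,f(*a),t,g(*b)))
E
```

```text
[[ 0.6388 -0.382   0.121 ]
 [ 0.4103 -0.354   0.121 ]
 [ 0.6514 -0.2764  0.121 ]
 [ 0.4238 -0.2473  0.121 ]]
[np.float64(0.1154), np.float64(0.114), np.float64(0.1131), np.float64(0.1137)]
c [ 0.53106967 -0.31493191  0.121     ] yaw -0.12447156614278543 -0.1221691956979828 L 0.22985043053336568 0.10696269707352905
[ 0.52965564 -0.3149731   0.077     ]
fl [ 0.6188 -0.285   0.101 ] [0.0833 0.0406 0.101 ]
fr [ 0.6086 -0.3656  0.101 ] [ 0.0832 -0.0407  0.101 ]
ml [ 0.5781 -0.2808  0.101 ] [0.0424 0.0397 0.101 ]
mr [ 0.5688 -0.3609  0.101 ] [ 0.0431 -0.0409  0.101 ]
bl [ 0.6095 -0.2284  0.164 ] [0.0671 0.0956 0.164 ] dep [ 0.6538 -0.1218 -0.162 ] [ 0.0978  0.2069 -0.162 ]
br [ 0.6039 -0.2278  0.164 ] [0.0614 0.0955 0.164 ] dep [ 0.6408 -0.1209 -0.1606] [ 0.0848  0.2062 -0.1606]
blt [ 0.6043 -0.264   0.164 ] [0.0663 0.0596 0.164 ] dep [ 0.6231 -0.2334  0.001 ] [0.0812 0.0923 0.001 ]
rl [ 0.5663 -0.2223  0.164 ] [0.0235 0.0963 0.164 ] dep [ 0.5663 -0.2222  0.1638] [0.0234 0.0964 0.1638]
rr [ 0.5612 -0.2224  0.164 ] [0.0184 0.0955 0.164 ] dep [ 0.5441 -0.1108 -0.1543] [-0.0124  0.2042 -0.1543]
rrt [ 0.5583 -0.2593  0.164 ] [0.0201 0.0586 0.164 ] dep [ 0.5477 -0.2256  0.0008] [0.0054 0.0907 0.0008]
(array([ 0.56161612, -0.24070892,  0.15803631]), np.float64(0.00043524307386251076))
(array([ 0.58732307, -0.26103133,  0.40833118]), np.float64(0.10667500468923492))
(array([ 0.66139938, -0.26911924,  0.06598237]), np.float64(0.008248101651729877))
(array([ 0.40452883, -0.35570252,  0.11067848]), np.float64(0.00041645273987320826))
```

play_rows([
  [-1,-4,7,0.02,1],
  [0,0,20,0,1],
  [0,0,25,0,1],
  [0,0,25,0,1],
  [0,0,25,0,1],
  [0,0,20,0,1],
  [0,0,4,0,1],
  [0,0,0,0,1],
], squeeze=28)

```text
time: 2.62
tcp_pos: [0.5835, -0.2435, 0.1248]
tool_rot: [3.138, 0.0, -1.696]
force: [-1.0, 0.5, -0.0]
gripper_width: 0.085
```

```bash
python3 - <<'E'
from h import *
o=observe(); print(o['time'],o['tcp_pos'],o['tool_rot'],o['qpos'],o['force'])
snap('wrist','w2'); cv2.imwrite('pics/w2b.png',cv2.resize(load('w2')['im'][:,:,::-1],(800,500)))
E
```

```text
2.6167 [ 0.58354407 -0.2434776   0.1247666 ] [ 3.13779462e+00  1.60932061e-04 -1.69627608e+00] [-1.48643374e-01  4.53205064e-01  1.86689259e-01 -7.55104146e-05
 -1.30808127e+00  2.31836794e-02] [-1.04265129  0.45664897 -0.01818755]
```

View pics/w2b.png

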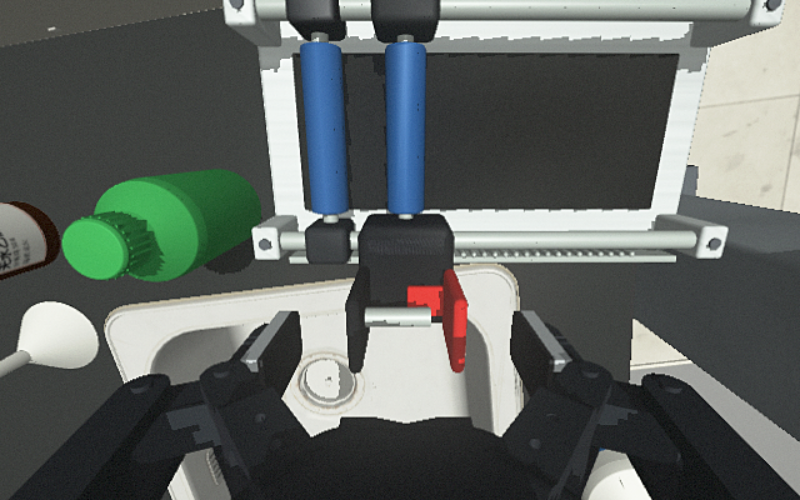

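play_rows([
  [-2.5,-2.5,0,0,1],
  [0,0,0,0,1],
  [0,0,0,0,1],
])

```text
time: 2.92
tcp_pos: [0.5888, -0.2411, 0.1278]
tool_rot: [-3.139, -0.0, -1.695]
force: [-0.2, -0.1, -0.8]
gripper_width: 0.0853
```

play_rows([
  [0,0,0,0,1],
])

```text
time: 3.0
tcp_pos: [0.5884, -0.2411, 0.1273]
tool_rot: [-3.14, -0.0, -1.695]
force: [0.4, -0.0, 0.5]
gripper_width: 0.0852
```

play_rows([
  [0,0,0,0,1],
])

```text
time: 3.08
tcp_pos: [0.5881, -0.241, 0.1269]
tool_rot: [-3.141, -0.0, -1.695]
force: [-0.3, -0.2, -0.4]
gripper_width: 0.0855
```

```bash
python3 - <<'E'
from h import *
for i in range(3):
    o=observe(); print(o['time'],o['tcp_pos'],o['tool_rot'],o['joint_velocities']); snap('wrist','w3')
crop('w3',180,140,460,340,2.8,'w3c')
E
```

```text
3.0833 [ 0.58811114 -0.24102969  0.12691642] [-3.14072155e+00 -8.81161914e-05 -1.69500600e+00] [-0.00010803  0.00224636 -0.00476373  0.00039958  0.00015059 -0.0005832 ]
3.1333 [ 0.58801694 -0.24102509  0.12676754] [-3.14100354e+00 -7.09691385e-05 -1.69502892e+00] [-0.00172911  0.00260376 -0.00203142 -0.00047994  0.00166238 -0.00065592]
3.1833 [ 0.58794224 -0.24102732  0.12663104] [-3.14123039e+00 -2.77194958e-05 -1.69508391e+00] [-6.34585561e-05  2.06612371e-03 -2.31702906e-03  2.18623603e-03
  2.64008264e-04 -1.00246151e-03]
```

View pics/w3c.png

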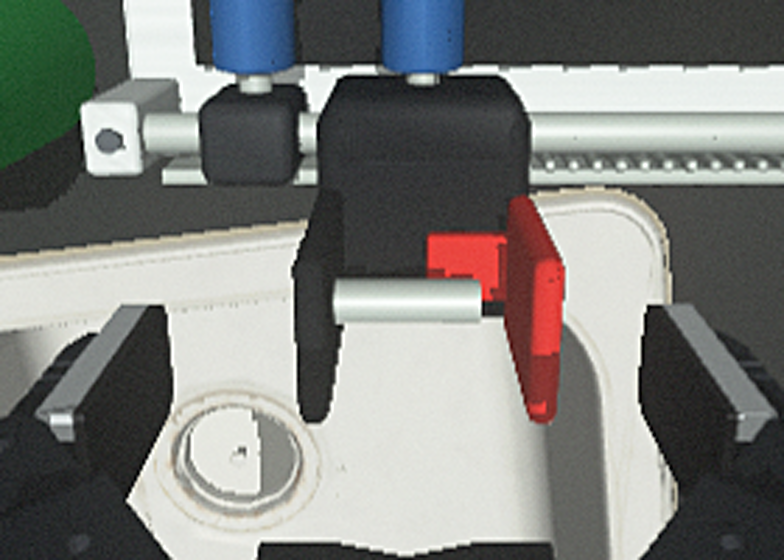

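play_rows([
  [0,0.5,0,0,0],
  [0,0,0,0,0],
  [0,0,0,0,0],
  [0,0,0,0,0],
  [0,0,0,0,0],
  [0,0,0,0,0],
], squeeze=30)

```text
time: 3.73
tcp_pos: [0.5876, -0.2412, 0.1274]
tool_rot: [-3.141, -0.001, -1.695]
force: [-1.2, 0.9, 6.5]
gripper_width: 0.0413
```

```bash
python3 - <<'E'
from h import *
o=observe(); print(o['time'],o['tcp_pos'],o['gripper_width'],o['force'])
snap('wrist','w4')
crop('w4',180,140,460,340,2.8,'w4c')
E
```

```text
3.7333 [ 0.58760031 -0.24118489  0.1273576 ] 0.041297391772629206 [-1.2201765   0.92350975  6.48315835]
```

View pics/w4c.png

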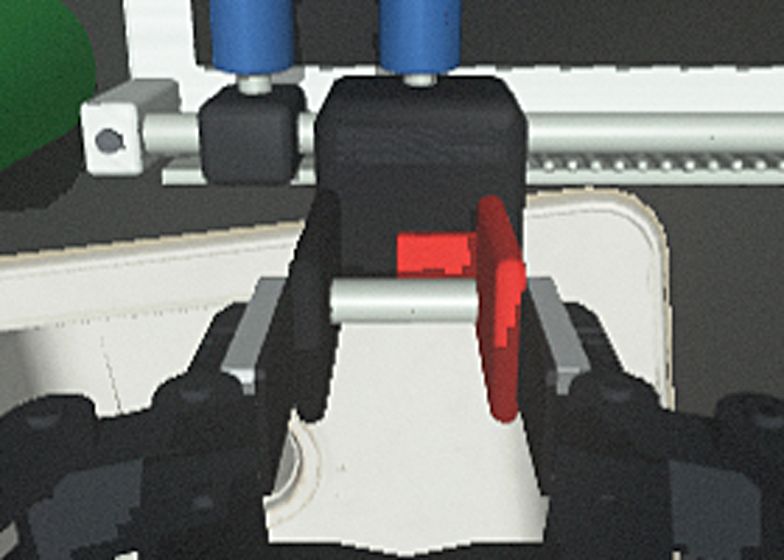

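play_rows([
  [0,2,0,0,0],
  [0,4,0,0,0],
  [0,7,0,0,0],
  [0,8,0,0,0],
  [0,8,0,0,0],
  [0,8,0,0,0],
  [0,8,0,0,0],
])

```text
time: 4.37
tcp_pos: [0.5431, -0.2357, 0.1273]
tool_rot: [-3.139, -0.001, -1.695]
force: [1.3, 0.9, 4.8]
gripper_width: 0.0412
```

```bash
python3 - <<'E'
from h import *
o=observe(); print(o['time'],o['tcp_pos'],o['gripper_width'],o['force'])
snap('wrist','w5')
E
```

```text
4.3667 [ 0.54311682 -0.23568213  0.12734477] 0.041213449935243514 [1.25935758 0.92107331 4.84343009]
```

View pics/w5.png

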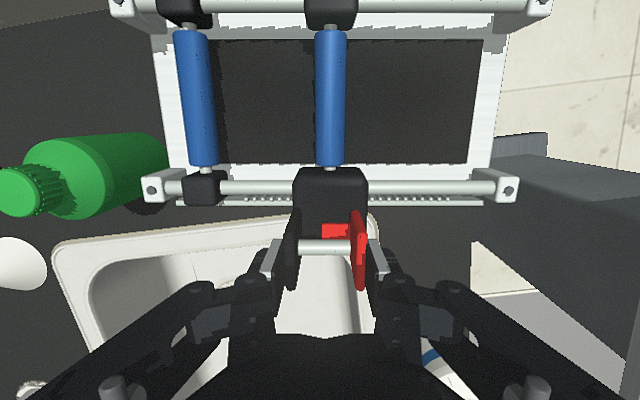

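Sliding freely: the bar followed (the moving sleeve is now at (331,97) and the fixed one at (193,97)), with a force of about 1 N. I'll continue another 45 mm.

play_rows([
  [0,8,0,0,0],
  [0,8,0,0,0],
  [0,8,0,0,0],
  [0,8,0,0,0],
  [0,7,0,0,0],
  [0,4,0,0,0],
  [0,2,0,0,0],
  [0,0,0,0,0],
  [0,0,0,0,0],
  [0,0,0,0,0],
  [0,0,0,0,0],
])

```text
time: 5.33
tcp_pos: [0.4984, -0.2301, 0.1273]
tool_rot: [-3.14, -0.001, -1.695]
force: [0.0, 0.8, 6.3]
gripper_width: 0.0413
```

play_rows([
  [0,0,0,0,1],
  [0,0,0,0,1],
  [0,0,0,0,1],
  [0,0,0,0,1],
  [0,0,0,0,1],
  [0,0,-20,0,1],
  [0,0,-30,0,1],
  [0,0,-30,0,1],
  [0,0,-30,0,1],
  [0,0,0,0,1],
])

```text
time: 6.17
tcp_pos: [0.5006, -0.2313, 0.2431]
tool_rot: [-3.131, -0.003, -1.695]
force: [0.7, 0.3, 1.0]
gripper_width: 0.0854
```

```bash
python3 - <<'E'
from h import *
o=observe(); print(o['time'],o['tcp_pos'],o['gripper_width'],o['force'])
snap('wrist','w6'); crop('w6',120,0,520,300,2,'w6c')
E
```

```text
6.1667 [ 0.50059578 -0.23132949  0.24314842] 0.08537140049259957 [0.72255008 0.27721837 0.99229543]
```

View pics/w6c.png

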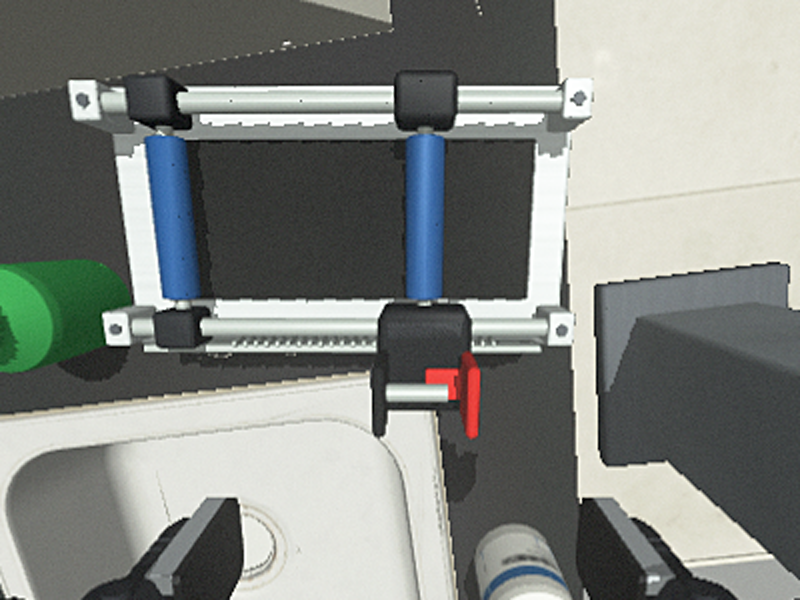

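The bar is back with its tab out: the moving sleeve is at (425,217) and the fixed one at (174,217) in the crop. I'll refine the shaker frame from this view.

```bash
python3 - <<'E'
from h import *
w=load('w6'); f=lambda U,V:(120+U/2-.25,V/2-.25)
P=np.array([atz(w,f(*b),.1145) for b in [(83,99),(578,97),(116,329),(560,330)]])
c=P.mean(0); v=P[0]+P[2]-P[1]-P[3]; yaw=np.arctan2(v[1],v[0]); u=P[2]+P[3]-P[0]-P[1]
print(c,yaw,np.arctan2(-u[0],u[1]),np.linalg.norm(v)/2,np.linalg.norm(u)/2)
S={}
for n,uv in dict(fl=(182,299),fr=(166,137),ml=(424,299),mr=(427,136)).items(): S[n]=atz(w,f(*uv),.101);print(n,S[n].round(4))
F=(S['fl']+S['fr'])/2;M=(S['ml']+S['mr'])/2; print('F',F,'M',M,np.linalg.norm(F-M),np.arctan2(*(F-M)[1::-1]))
M4=np.array([atz(w,f(*b),.077) for b in [(190,140),(532,141),(203,301),(527,298)]]);print('mat',M4.mean(0))
E
```

```text
[ 0.52969612 -0.31504942  0.1145    ] -0.12366582626559437 -0.12430260730354098 0.2335924120414369 0.109664479055519
fl [ 0.6194 -0.2854  0.101 ]
fr [ 0.6088 -0.3654  0.101 ]
ml [ 0.4893 -0.2694  0.101 ]
mr [ 0.4785 -0.3493  0.101 ]
F [ 0.6141284  -0.32540058  0.101     ] M [ 0.48391746 -0.30932601  0.101     ] 0.13119939192806315 -0.12282877307439166
mat [ 0.51866245 -0.31320026  0.077     ]
```

play_rows([
  [-15,7,0,0,1],
  [-25,12,0,0,1],
  [-30,14,0,0,1],
  [-30,14,0,0,1],
  [-30,14,0,0,1],
  [-30,14,0,0,1],
  [-17,5,0,0,1],
  [0,0,0,0,1],
  [0,0,0,0,1],
  [0,0,0,0,1],
  [0,0,0,0,1],
])

```text
time: 7.13
tcp_pos: [0.4406, -0.0448, 0.2359]
tool_rot: [3.141, -0.0, -1.696]
force: [-0.4, 0.2, 0.1]
gripper_width: 0.0856
```

```bash
python3 - <<'E'
from h import *
o=observe(); print(o['time'],o['tcp_pos'],o['gripper_width'],o['tool_rot'])
snap('wrist','w7')
print(proj(load('w7'),[[.442,-.0455,.13]]))
E
```

```text
7.1333 [ 0.4405947  -0.04480999  0.23590372] 0.08557733611071319 [ 3.14071920e+00 -3.44759682e-04 -1.69593266e+00]
[[322.65803338 191.97894773]]
```

View pics/w7.png

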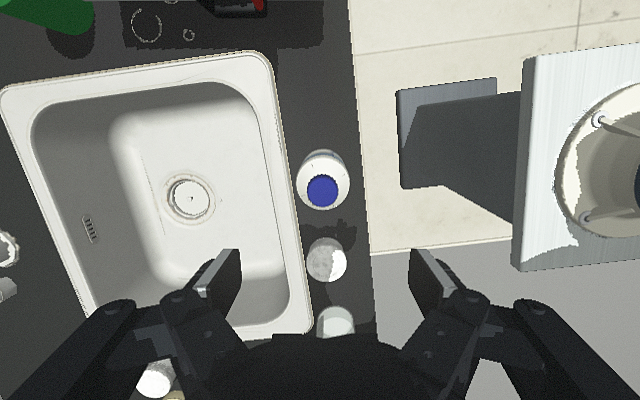

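play_rows([
  [0.5,-1.5,15,0,1],
  [0,0,28,0,1],
  [0,0,30,0,1],
  [0,0,30,0,1],
  [0,0,30,0,1],
  [0,0,25,0,1],
  [0,0,15,0,1],
  [0,0,2,0,1],
  [0,0,0,0,1],
  [0,0,0,0,1],
  [0,0,0,0,1],
])

```text
time: 8.1
tcp_pos: [0.4433, -0.045, 0.0627]
tool_rot: [-3.139, 0.001, -1.695]
force: [-0.4, -0.0, -0.0]
gripper_width: 0.0853
```

```bash
python3 - <<'E'
from h import *
o=observe(); print(o['time'],o['tcp_pos'],o['force'],o['tool_rot'])
snap('wrist','w8')
E
```

```text
8.1 [ 0.44328686 -0.04498528  0.06273051] [-0.37775499 -0.03340842 -0.01842378] [-3.13896842e+00  5.96569148e-04 -1.69526495e+00]
```

View pics/w8.png

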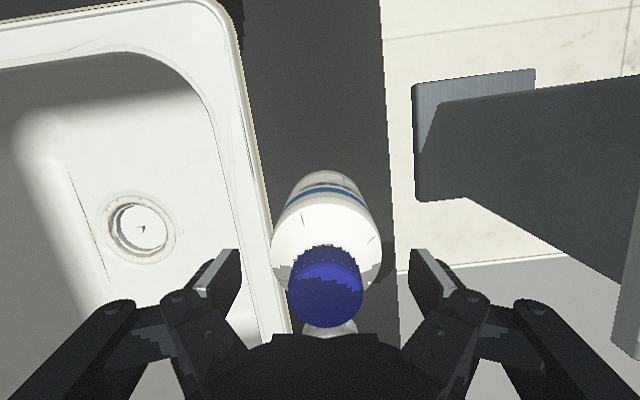

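play_rows([
  [0,0,2.5,0,1],
  [0,0,0,0,1],
  [0,0,0,0,0],
  [0,0,0,0,0],
  [0,0,0,0,0],
  [0,0,0,0,0],
  [0,0,0,0,0],
  [0,0,0,0,0],
  [0,0,0,0,0],
], squeeze=50)

```text
time: 8.9
tcp_pos: [0.4426, -0.0449, 0.0598]
tool_rot: [-3.14, -0.0, -1.695]
force: [-1.5, 0.1, 6.4]
gripper_width: 0.0567
```

```bash
python3 - <<'E'
from h import *
o=observe(); print(o['time'],o['tcp_pos'],o['force'],o['tool_rot'],o['gripper_width'])
snap('wrist','w9')
E
```

```text
8.9 [ 0.44256046 -0.04494471  0.05976445] [-1.45180307  0.07053198  6.41944586] [-3.14039398e+00 -1.08308459e-04 -1.69458628e+00] 0.056655743490355556
```

View pics/w9.png

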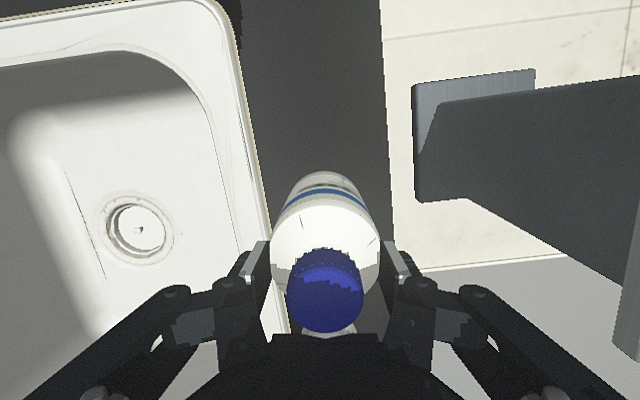

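play_rows([
  [0,0,-3,0,0],
  [0,0,-5,0,0],
  [0,0,-7,0,0],
  [0,0,0,0,0],
  [0,0,0,0,0],
  [0,0,0,0,0],
])

```text
time: 9.45
tcp_pos: [0.4419, -0.0449, 0.0738]
tool_rot: [3.141, 0.0, -1.695]
force: [0.0, 0.5, -2.9]
gripper_width: 0.0567
```

```bash
python3 - <<'E'
from h import *
o=observe(); print(o['time'],o['tcp_pos'],o['force'],o['tool_rot'],o['gripper_width'])
snap('wrist','w10'); snap('scene','s1'); 
a=load('w10')['im'][130:400,200:460,::-1]; b=load('s1')['im'][140:320,220:400,::-1]
cv2.imwrite('pics/s1c.png',np.hstack([cv2.resize(a,(400,415)),cv2.resize(b,(400,415))]))
E
```

```text
9.45 [ 0.441885   -0.04486122  0.07377969] [ 0.01960675  0.5042981  -2.88105493] [ 3.14136600e+00  1.58825143e-04 -1.69514998e+00] 0.05668382244299473
```

View pics/s1c.png

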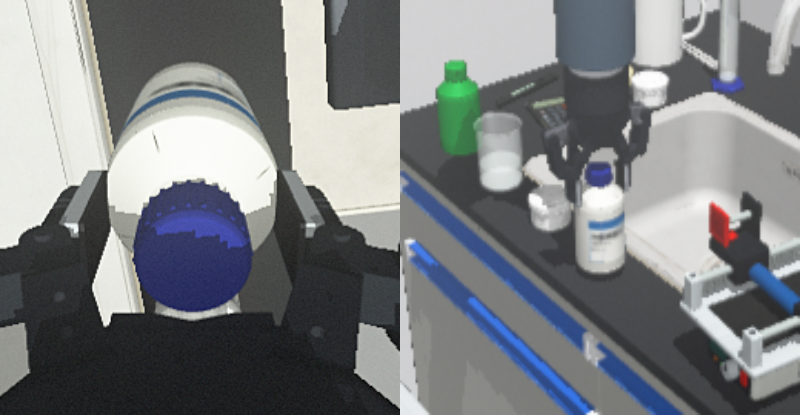

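play_rows([
  [0,0,-6,0,0],
  [0,0,-12,0,0],
  [0,0,-18,0,0],
  [0,0,-22,0,0],
  [0,0,-25,0,0],
  [0,0,-25,0,0],
  [0,0,-25,0,0],
  [0,0,-22,0,0],
  [0,0,-14,0,0],
  [0,0,-7,0,0],
  [0,0,0,0,0],
])

```text
time: 10.47
tcp_pos: [0.4427, -0.0449, 0.2514]
tool_rot: [-3.139, 0.001, -1.695]
force: [0.5, 0.2, -2.8]
gripper_width: 0.0563
```

play_rows([
  [6,-4,0,0,0],
  [12,-8,0,0,0],
  [16,-10,0,0,0],
  [20,-13,0,0,0],
  [20,-13,0,0,0],
  [20,-13,0,0,0],
  [20,-13,0,0,0],
  [20,-13,0,0,0],
  [20,-13,0,0,0],
  [20,-13,0,0,0],
  [20,-13,0,0,0],
])

```text
time: 11.38
tcp_pos: [0.5427, -0.2545, 0.2476]
tool_rot: [3.138, 0.001, -1.695]
force: [0.4, 0.3, -2.2]
gripper_width: 0.0563
```

play_rows([
  [20,-12,0,0,0],
  [18,-10,0,0,0],
  [14,-8,0,0,0],
  [9,-4,0,0,0],
  [2,-1,0,0,0],
  [0,0,0,0,0],
  [0,0,0,0,0],
  [0,0,0,0,0],
  [0,0,0,0,0],
  [0,0,0,0,0],
])

```text
time: 12.22
tcp_pos: [0.5699, -0.3193, 0.2503]
tool_rot: [-3.141, -0.0, -1.694]
force: [-0.4, 0.2, -2.0]
gripper_width: 0.0565
```

```bash
python3 - <<'E'
from h import *
o=observe(); print(o['time'],o['tcp_pos'],o['force'],o['tool_rot'],o['gripper_width'])
snap('wrist','w11'); snap('scene','s2'); snap('top','t2')
E
```

```text
12.2167 [ 0.56993022 -0.31929357  0.25029855] [-0.37646731  0.19564692 -1.95805725] [-3.14105373e+00 -1.73789550e-05 -1.69429352e+00] 0.056472510537422436
```

View pics/w11.png

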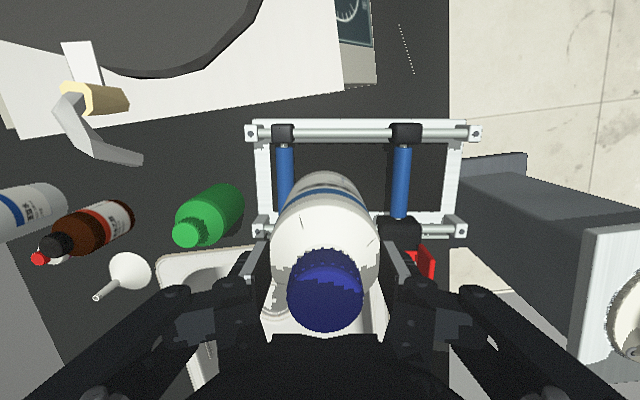

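View pics/s2.png

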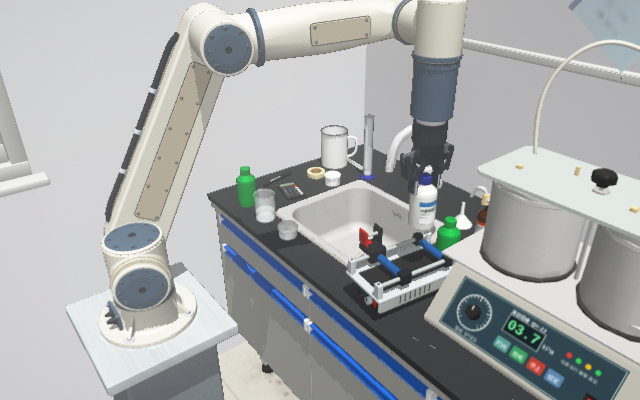

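play_rows([
  [0,3,5,0,0],
  [0,0,12,0,0],
  [0,0,18,0,0],
  [0,0,20,0,0],
  [0,0,20,0,0],
  [0,0,16,0,0],
  [0,0,10,0,0],
  [0,0,4,0,0],
  [0,0,0,0,0],
  [0,0,0,0,0],
  [0,0,0,0,0],
  [0,0,0,0,0],
])

```text
time: 13.37
tcp_pos: [0.5676, -0.3198, 0.1462]
tool_rot: [-3.139, -0.001, -1.695]
force: [0.8, -0.3, -2.1]
gripper_width: 0.0559
```

```bash
python3 - <<'E'
from h import *
o=observe(); print(o['time'],o['tcp_pos'],o['force'],o['tool_rot'],o['gripper_width'])
snap('wrist','w12'); snap('scene','s3'); crop('s3',330,130,480,310,3,'s3c')
E
```

```text
13.3667 [ 0.56760901 -0.31980972  0.14619306] [ 0.79630485 -0.29828762 -2.07941716] [-3.13931990e+00 -6.20239583e-04 -1.69502120e+00] 0.05589182750404972
```

View pics/w12.png

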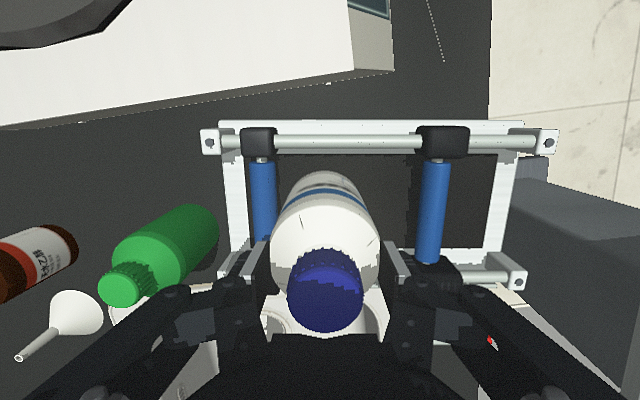

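View pics/s3c.png

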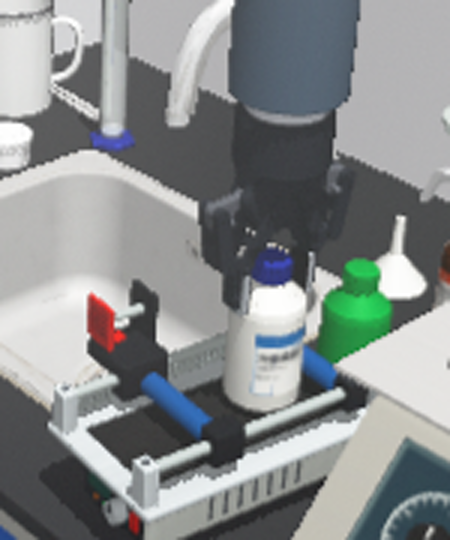

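play_rows([
  [0,0,2,0,0],
  [0,0,2,0,0],
  [0,0,1,0,0],
  [0,0,0,0,0],
  [0,0,0,0,0],
])

```text
time: 13.88
tcp_pos: [0.5669, -0.3195, 0.1397]
tool_rot: [3.141, 0.0, -1.695]
force: [-0.6, 0.5, -2.8]
gripper_width: 0.0564
```

play_rows([
  [0,0,1,0,0],
  [0,0,1,0,0],
  [0,0,0,0,0],
  [0,0,0,0,0],
])

```text
time: 14.22
tcp_pos: [0.5669, -0.3195, 0.1378]
tool_rot: [3.141, 0.0, -1.695]
force: [-0.5, -0.0, -2.1]
gripper_width: 0.0564
```

play_rows([
  [0,0,1,0,0],
  [0,0,0,0,0],
  [0,0,0,0,0],
])

```text
time: 14.47
tcp_pos: [0.5671, -0.3196, 0.1371]
tool_rot: [-3.141, -0.0, -1.695]
force: [-0.8, 0.5, -0.8]
gripper_width: 0.0565
```

play_rows([
  [0,0,0.7,0,0],
  [0,0,0,0,0],
  [0,0,0,0,0],
])

```text
time: 14.72
tcp_pos: [0.5672, -0.3198, 0.1369]
tool_rot: [-3.141, -0.001, -1.695]
force: [-0.7, 0.2, 3.0]
gripper_width: 0.0565
```

play_rows([
  [0,0,0,0,1],
  [0,0,0,0,1],
  [0,0,0,0,1],
  [0,0,0,0,1],
  [0,0,0,0,1],
  [0,0,-5,0,1],
  [0,0,-15,0,1],
  [0,0,-25,0,1],
  [0,0,-30,0,1],
  [0,0,-30,0,1],
  [0,0,-5,0,1],
  [0,0,0,0,1],
])

```text
time: 15.72
tcp_pos: [0.5681, -0.3202, 0.2498]
tool_rot: [-3.135, -0.002, -1.695]
force: [-0.4, 0.5, -0.5]
gripper_width: 0.0852
```

```bash
python3 - <<'E'
from h import *
o=observe(); print(o['time'],o['tcp_pos'],o['force'],o['tool_rot'],o['gripper_width'])
snap('wrist','w13'); snap('scene','s4'); crop('s4',330,130,480,310,3,'s4c')
E
```

```text
15.7167 [ 0.56811988 -0.32024311  0.24983601] [-0.4358055   0.52308732 -0.47081129] [-3.13531056e+00 -1.84273341e-03 -1.69520919e+00] 0.08522980942366996
```

View pics/w13.png

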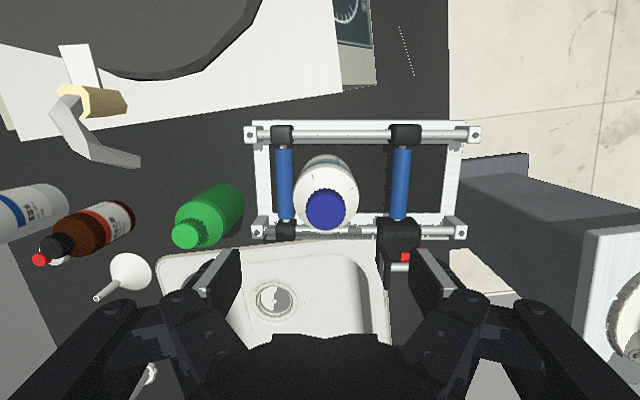

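View pics/s4c.png

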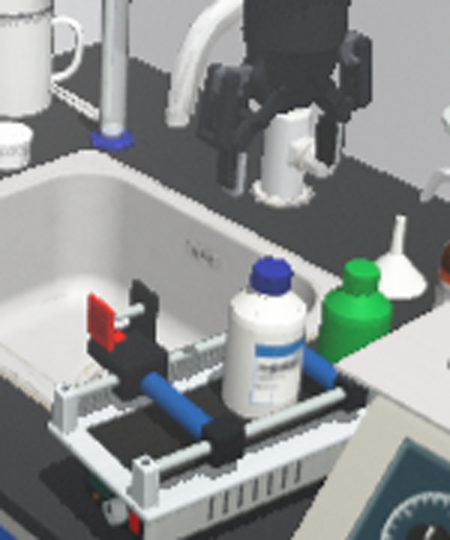

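```bash
python3 - <<'E'
from h import *
w=load('w13'); p=atz(w,(326,209.5),.207); c=np.array([.5297,-.3150]); y=-.1235
R=np.array([[np.cos(y),-np.sin(y)],[np.sin(y),np.cos(y)]]); print(p,R.T@(p[:2]-c), dep(w,(326,209.5)))
E
```

```text
[ 0.56665631 -0.3226954   0.207     ] [ 0.0376228  -0.00308427] [ 0.56663783 -0.32284118  0.2074582 ]
```

play_rows([
  [-12,12,0,0,1],
  [-20,20,0,0,1],
  [-22,22,0,0,1],
  [-18,18,0,0,1],
  [-9,9,0,0,1],
  [0,0,0,0,1],
  [0,0,0,0,1],
  [0,0,0,0,1],
  [0,0,0,0,1],
], squeeze=30)

```text
time: 16.57
tcp_pos: [0.4968, -0.2295, 0.2452]
tool_rot: [3.14, 0.0, -1.696]
force: [-0.3, 0.6, -0.6]
gripper_width: 0.0852
```

```bash
python3 - <<'E'
from h import *
o=observe(); print(o['time'],o['tcp_pos'],o['force'],o['tool_rot'],o['gripper_width'])
snap('wrist','w14'); crop('w14',120,0,520,300,2,'w14c')
E
```

```text
16.5667 [ 0.49680194 -0.22954107  0.24522933] [-0.29147872  0.59205641 -0.6084977 ] [ 3.13996986e+00  9.93929682e-05 -1.69567245e+00] 0.08523360505149455
```

View pics/w14c.png

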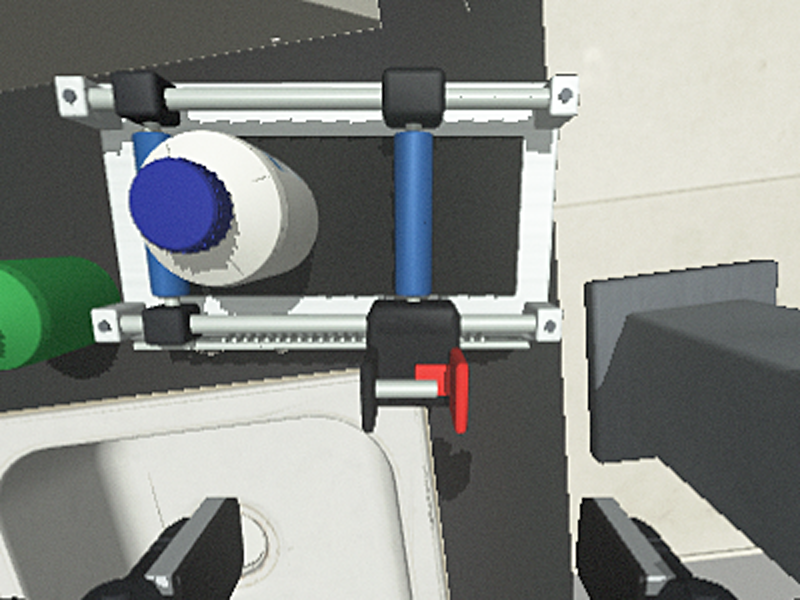

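play_rows([
  [0,0,10,0,1],
  [0,0,20,0,1],
  [0,0,25,0,1],
  [0,0,25,0,1],
  [0,0,20,0,1],
  [0,0,13,0,1],
  [0,0,5,0,1],
  [0,0,0,0,1],
  [0,0,0,0,1],
  [0,0,0,0,1],
  [0,0,0,0,1],
])

```text
time: 17.53
tcp_pos: [0.4974, -0.2293, 0.1293]
tool_rot: [-3.139, -0.0, -1.695]
force: [-0.0, -0.2, -0.7]
gripper_width: 0.0853
```

```bash
python3 - <<'E'
from h import *
o=observe(); print(o['time'],o['tcp_pos'],o['force'],o['tool_rot'],o['gripper_width'])
snap('wrist','w15'); crop('w15',180,140,460,340,2.8,'w15c')
E
```

```text
17.5333 [ 0.49738713 -0.22934673  0.1292681 ] [-0.02653142 -0.1722204  -0.74261994] [-3.13942353e+00 -2.73306101e-04 -1.69512833e+00] 0.08532426961001202
```

View pics/w15c.png

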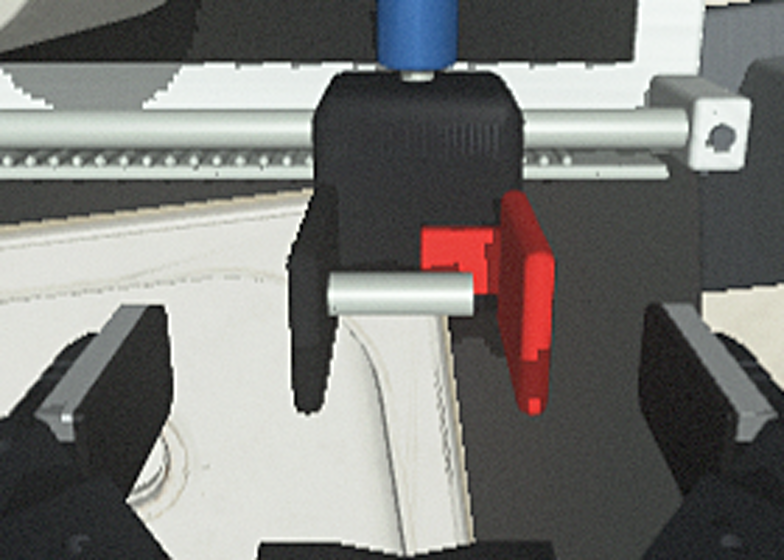

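play_rows([
  [0,-0.5,1.5,0,1],
  [0,0,0,0,1],
  [0,0,0,0,0],
  [0,0,0,0,0],
  [0,0,0,0,0],
  [0,0,0,0,0],
  [0,0,0,0,0],
  [0,0,0,0,0],
  [0,0,0,0,0],
], squeeze=30)

```text
time: 18.33
tcp_pos: [0.4975, -0.2294, 0.1277]
tool_rot: [-3.14, -0.001, -1.695]
force: [0.4, 0.8, 5.8]
gripper_width: 0.0413
```

```bash
python3 - <<'E'
from h import *
o=observe(); print(o['time'],o['tcp_pos'],o['force'],o['tool_rot'],o['gripper_width'])
snap('wrist','w16'); crop('w16',120,0,520,300,2,'w16c')
E
```

```text
18.3333 [ 0.49753932 -0.22937556  0.1277226 ] [0.37145387 0.761853   5.81158038] [-3.14022706e+00 -6.16858283e-04 -1.69479505e+00] 0.04131588688636107
```

View pics/w16c.png

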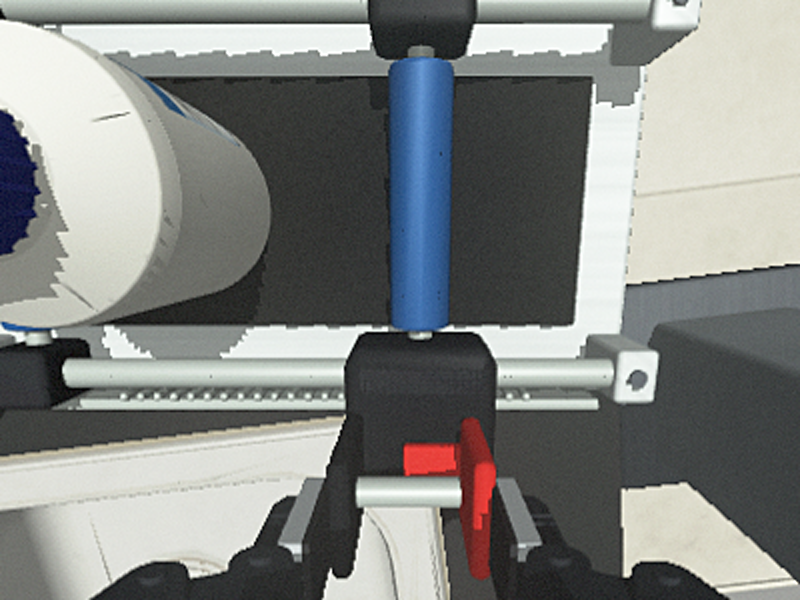

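play_rows([
  [0,-2,0,0,0],
  [0,-4,0,0,0],
  [0,-6,0,0,0],
  [0,-6,0,0,0],
  [0,-6,0,0,0],
  [0,-5,0,0,0],
  [0,-4,0,0,0],
  [0,-3,0,0,0],
  [0,-2,0,0,0],
  [0,0,0,0,0],
  [0,0,0,0,0],
])

```text
time: 19.3
tcp_pos: [0.5358, -0.2341, 0.1277]
tool_rot: [-3.139, -0.001, -1.695]
force: [0.9, 0.7, 5.6]
gripper_width: 0.0414
```

```bash
python3 - <<'E'
from h import *
o=observe(); print(o['time'],o['tcp_pos'],o['force'],o['tool_rot'],o['gripper_width'])
snap('wrist','w17'); crop('w17',120,0,520,300,2,'w17c')
E
```

```text
19.3 [ 0.53584408 -0.23414886  0.12770736] [0.85431837 0.71899855 5.61260021] [-3.13936410e+00 -6.77997566e-04 -1.69465500e+00] 0.04140099917867716
```

View pics/w17c.png

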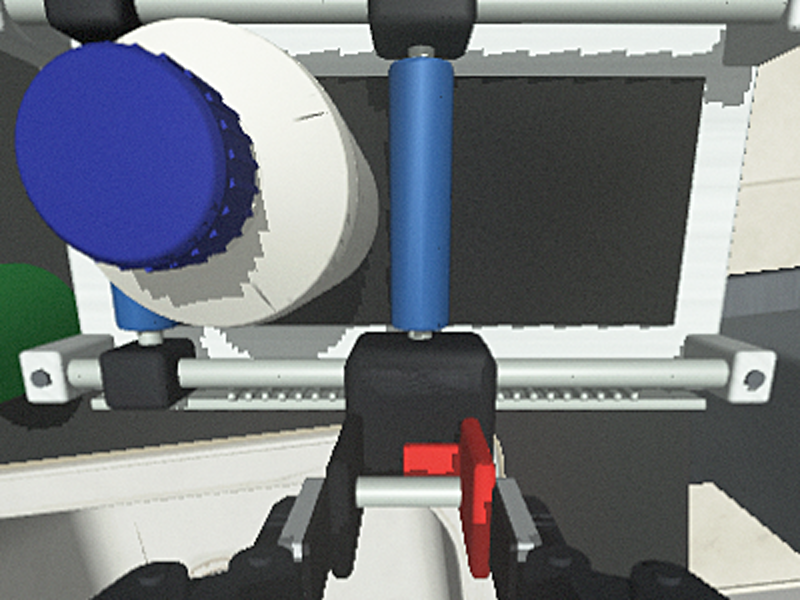

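```bash
python3 - <<'E'
from h import *
for n,a,b in [('w16',(421,333),(37,337)),('w17',(421,333),(150,337))]:
    w=load(n); f=lambda U,V:(120+U/2-.25,V/2-.25)
    A=atz(w,f(*a),.101);B=atz(w,f(*b),.101); print(A,B,np.linalg.norm(A-B), .170-np.linalg.norm(A-B))
E
```

```text
[ 0.488589   -0.26752518  0.101     ] [ 0.6202254  -0.28247631  0.101     ] 0.1324827481093821 0.037517251890617914
[ 0.52693481 -0.27228685  0.101     ] [ 0.61976009 -0.28238314  0.101     ] 0.09337273416349452 0.07662726583650549
```

play_rows([
  [0,-1,0,0,0],
  [0,-1,0,0,0],
  [0,-1,0,0,0],
  [0,-1,0,0,0],
  [0,-1,0,0,0],
  [0,-1,0,0,0],
  [0,0,0,0,0],
  [0,0,0,0,0],
])

```text
time: 20.02
tcp_pos: [0.5412, -0.2348, 0.1277]
tool_rot: [-3.14, -0.001, -1.695]
force: [-1.1, 1.0, 6.5]
gripper_width: 0.0417
```

play_rows([
  [0,-1,0,0,0],
  [0,-1,0,0,0],
  [0,0,0,0,0],
  [0,0,0,0,0],
])

```text
time: 20.35
tcp_pos: [0.543, -0.235, 0.1277]
tool_rot: [-3.141, -0.001, -1.695]
force: [-0.4, 2.0, 6.3]
gripper_width: 0.0411
```

```bash
python3 - <<'E'
from h import *
o=observe(); print(o['time'],o['tcp_pos'],o['force'],o['tool_rot'],o['gripper_width'])
snap('wrist','w18'); crop('w18',120,0,520,300,2,'w18c')
E
```

```text
20.35 [ 0.54297606 -0.23503035  0.12771175] [-0.39594428  2.00646019  6.32480606] [-3.14065209e+00 -5.49519857e-04 -1.69484471e+00] 0.04109433258486028
```

View pics/w18c.png

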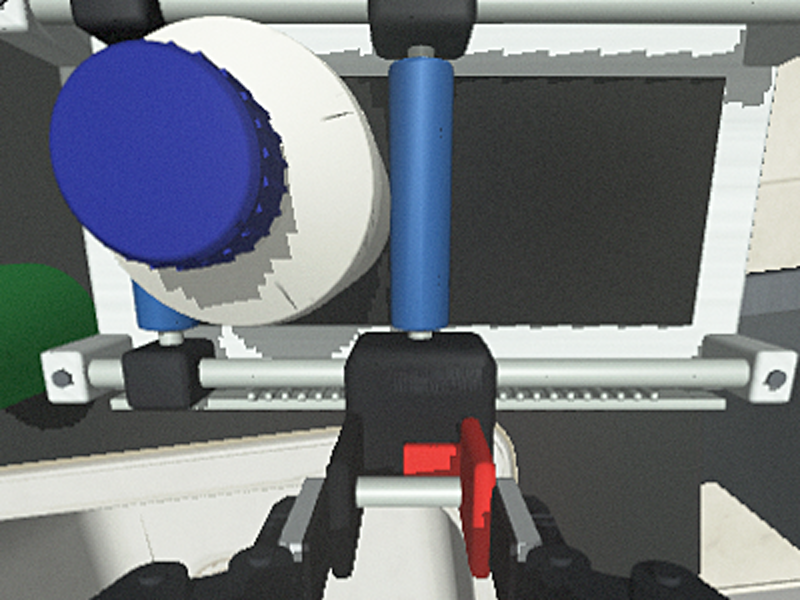

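play_rows([
  [0,-1,0,0,0],
  [0,0,0,0,0],
  [0,0,0,0,0],
])

```text
time: 20.65
tcp_pos: [0.5439, -0.2351, 0.1277]
tool_rot: [-3.141, -0.001, -1.695]
force: [-1.0, 1.0, 6.4]
gripper_width: 0.041
```

play_rows([
  [0,-1,0,0,0],
  [0,0,0,0,0],
  [0,0,0,0,0],
])

```text
time: 20.9
tcp_pos: [0.5449, -0.2353, 0.1277]
tool_rot: [-3.141, -0.001, -1.695]
force: [-1.7, 1.2, 6.6]
gripper_width: 0.0413
```

play_rows([
  [0,-1,0,0,0],
  [0,0,0,0,0],
  [0,0,0,0,0],
])

```text
time: 21.15
tcp_pos: [0.5459, -0.2354, 0.1277]
tool_rot: [-3.141, -0.001, -1.695]
force: [-1.6, 2.0, 6.9]
gripper_width: 0.0416
```

```bash
python3 - <<'E'
from h import *
o=observe(); print(o['time'],o['tcp_pos'],o['force'],o['tool_rot'],o['gripper_width'])
snap('wrist','w19'); crop('w19',120,0,520,300,2,'w19c')
c=np.array([.5297,-.3150]); y=-.1235
R=np.array([[np.cos(y),-np.sin(y)],[np.sin(y),np.cos(y)]])
for n in ['w17','w18','w19']:
    z=load(n); im=z['im'].astype(int); m=((im[:,:,2]>im[:,:,0]+50)&(im[:,:,1]<im[:,:,0]+25)&(z['d']>0)).astype(np.uint8); 
    k,l,s,ce=cv2.connectedComponentsWithStats(m); i=1+s[1:,4].argmax()
    v,u=np.nonzero(l==i); q=cv2.undistortPoints(np.stack([u,v],-1)[:,None].astype(float),z['K'],z['D'])[:,0]; d=z['d'][v,u]
    P=np.c_[q*d[:,None],d]@z['E'][:3,:3].T+z['E'][:3,3]; t=P[P[:,2]>P[:,2].max()-.004]
    print(n,s[i],t.mean(0), R.T@(t.mean(0)[:2]-c))
E
```

```text
21.15 [ 0.54592534 -0.23537744  0.12770869] [-1.59724252  2.01906182  6.94969618] [-3.14072609e+00 -5.51600893e-04 -1.69477727e+00] 0.041578281382433205
w17 [ 127   20  106  116 9214] [ 0.56675196 -0.32027261  0.20677957] [ 0.03741926 -0.00066815]
w18 [ 145   19  106  116 9215] [ 0.56902714 -0.32074477  0.20685057] [ 0.03973528 -0.00085646]
w19 [ 145   18  106  116 9261] [ 0.57189673 -0.32133608  0.20681215] [ 0.04265586 -0.00108976]
```

View pics/w19c.png

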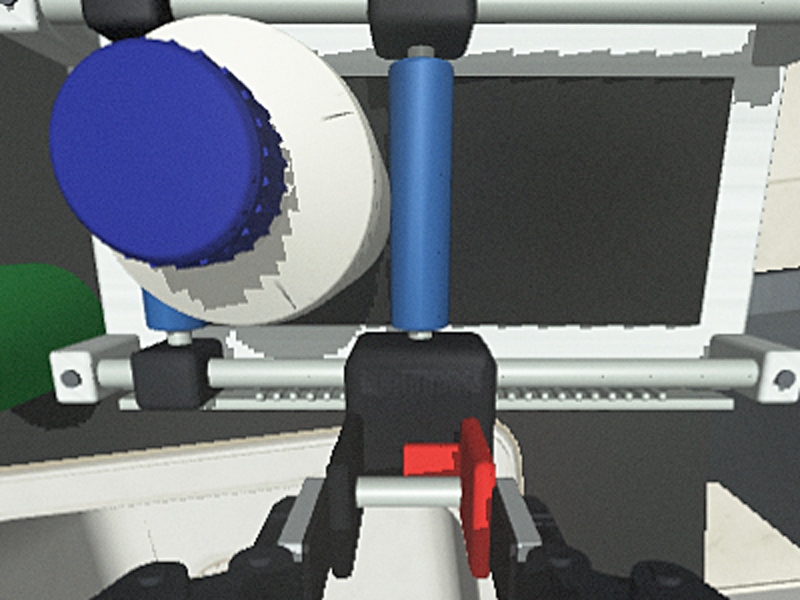

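play_rows([
  [0,-1,0,0,0],
  [0,0,0,0,0],
  [0,0,0,0,0],
])

```text
time: 21.45
tcp_pos: [0.5469, -0.2355, 0.1277]
tool_rot: [-3.141, -0.001, -1.695]
force: [-1.0, 1.9, 6.1]
gripper_width: 0.0415
```

play_rows([
  [0,-0.6,0,0,0],
  [0,0,0,0,0],
  [0,0,0,0,0],
])

```text
time: 21.7
tcp_pos: [0.5474, -0.2356, 0.1277]
tool_rot: [-3.141, -0.001, -1.695]
force: [-1.4, 2.2, 7.2]
gripper_width: 0.0416
```

play_rows([
  [0,-0.6,0,0,0],
  [0,0,0,0,0],
  [0,0,0,0,0],
])

```text
time: 21.95
tcp_pos: [0.5476, -0.2356, 0.1277]
tool_rot: [3.142, -0.0, -1.695]
force: [-1.6, 1.2, 7.0]
gripper_width: 0.0413
```

play_rows([
  [0,-0.6,0,0,0],
  [0,0,0,0,0],
  [0,0,0,0,0],
])

```text
time: 22.2
tcp_pos: [0.5478, -0.2356, 0.1277]
tool_rot: [3.141, -0.0, -1.695]
force: [-4.1, 2.1, 8.8]
gripper_width: 0.0414
```

```bash
cat > cap.py <<'E'
from h import *
def cap(n):
    c=np.array([.5297,-.3150]); y=-.1235
    R=np.array([[np.cos(y),-np.sin(y)],[np.sin(y),np.cos(y)]])
    z=load(n); im=z['im'].astype(int); m=((im[:,:,2]>im[:,:,0]+50)&(im[:,:,1]<im[:,:,0]+25)&(z['d']>0)).astype(np.uint8); 
    k,l,s,ce=cv2.connectedComponentsWithStats(m); i=1+s[1:,4].argmax()
    v,u=np.nonzero(l==i); q=cv2.undistortPoints(np.stack([u,v],-1)[:,None].astype(float),z['K'],z['D'])[:,0]; d=z['d'][v,u]
    P=np.c_[q*d[:,None],d]@z['E'][:3,:3].T+z['E'][:3,3]; t=P[P[:,2]>P[:,2].max()-.004]
    print(n,s[i],t.mean(0), R.T@(t.mean(0)[:2]-c))
E
python3 - <<'E'
from cap import *
o=observe(); print(o['time'],o['tcp_pos'],o['force'],o['tool_rot'],o['gripper_width'])
snap('wrist','w20'); cap('w20'); crop('w20',120,0,520,300,2,'w20c')
E
```

```text
22.2 [ 0.54776281 -0.23562436  0.12771347] [-4.0572545   2.12536278  8.83115134] [ 3.14074509e+00 -4.19097507e-04 -1.69490713e+00] 0.04139006540934831
w20 [ 145   17  107  118 9310] [ 0.57363801 -0.32165114  0.20684915] [ 0.04442269 -0.00118792]
```

View pics/w20c.png

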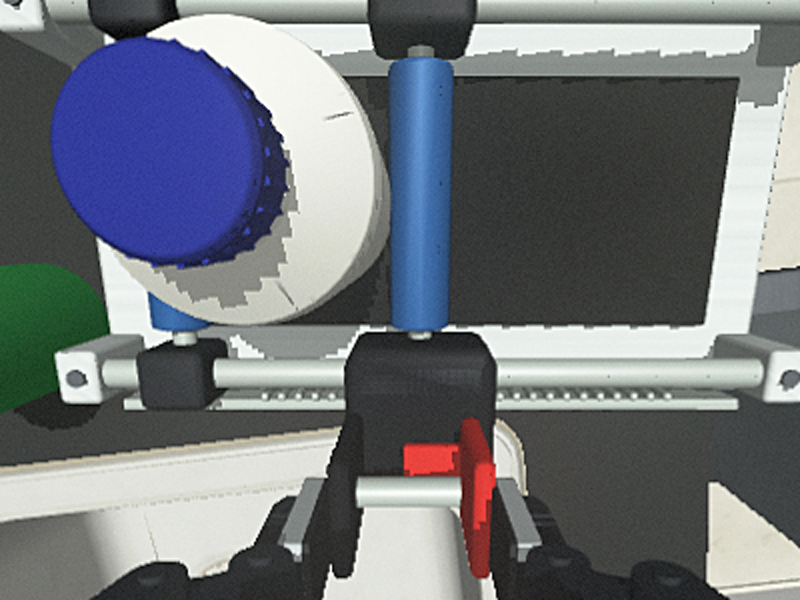

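play_rows([
  [0,0.5,0,0,0],
  [0,0,0,0,0],
  [0,0,0,0,1],
  [0,0,0,0,1],
  [0,0,0,0,1],
  [0,0,0,0,1],
  [0,0,0,0,1],
  [0,0,0,0,1],
])

```text
time: 22.92
tcp_pos: [0.5483, -0.2355, 0.1267]
tool_rot: [-3.141, -0.0, -1.695]
force: [-0.4, -0.3, 0.4]
gripper_width: 0.0852
```

play_rows([
  [0,0,-10,0,1],
  [0,0,-20,0,1],
  [0,0,-30,0,1],
  [0,0,-30,0,1],
  [0,0,-20,0,1],
  [0,0,-10,0,1],
  [0,0,0,0,1],
  [0,0,0,0,1],
  [0,0,0,0,1],
])

```text
time: 23.67
tcp_pos: [0.5474, -0.2351, 0.245]
tool_rot: [3.139, 0.001, -1.695]
force: [0.0, 1.3, -1.1]
gripper_width: 0.0854
```

```bash
python3 - <<'E'
from cap import *
o=observe(); print(o['time'],o['tcp_pos'],o['force'],o['tool_rot'],o['gripper_width'])
snap('wrist','w21'); cap('w21'); crop('w21',120,0,520,300,2,'w21c'); snap('scene','s5'); crop('s5',330,130,480,310,3,'s5c')
E
```

```text
23.6667 [ 0.54741661 -0.23509981  0.2449788 ] [ 0.02597992  1.29447256 -1.11653443] [ 3.13875751e+00  8.95997715e-04 -1.69505816e+00] 0.08538944642328487
w21 [ 248   76   46   49 1646] [ 0.573697   -0.32161672  0.20685022] [ 0.04447699 -0.0011465 ]
```

View pics/w21c.png

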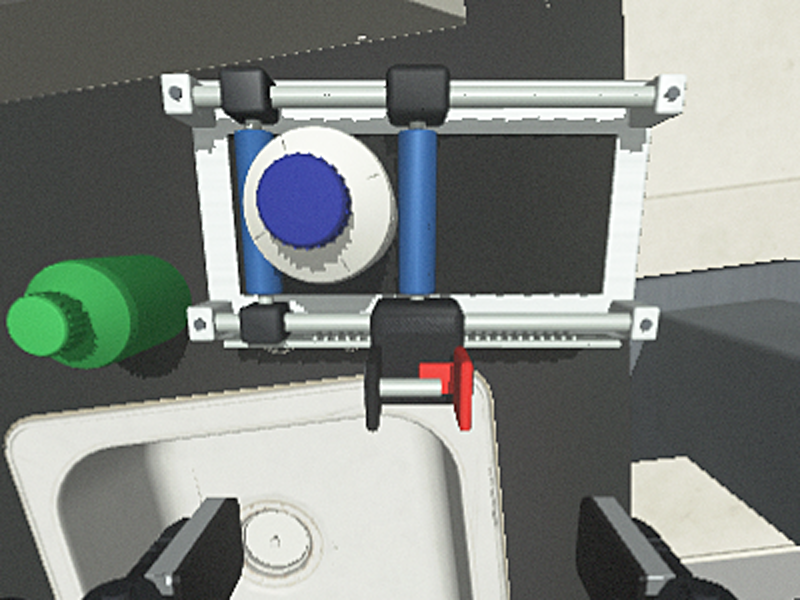

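View pics/s5c.png

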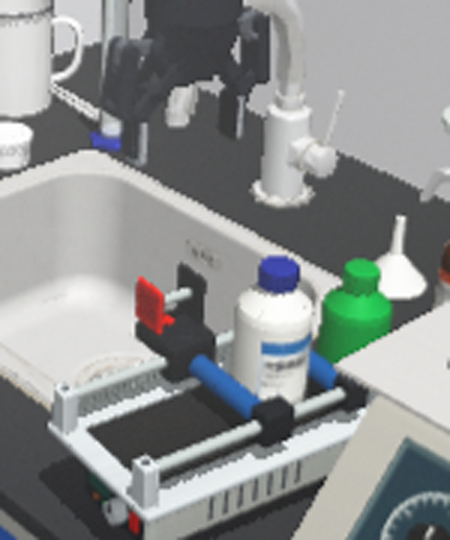

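```bash
python3 - <<'E'
from h import *
w=load('w21'); f=lambda U,V:(120+U/2-.25,V/2-.25)
A=[atz(w,f(*p),.101) for p in [(416,297),(418,129),(263,297),(250,128)]]
M=(A[0]+A[1])/2;F=(A[2]+A[3])/2;print(M,F,'joint',.170-np.linalg.norm(F-M))
snap('top','t9'); crop('t9',170,200,370,265,4,'t9c')
a=load('t9')['im'].astype(int)[225:262,222:304];b=load('top0')['im'].astype(int)[225:262,222:304];print('diff tin/beaker area',abs(a-b).mean())
E
```

```text
[ 0.53293488 -0.31498052  0.101     ] [ 0.61570381 -0.32553746  0.101     ] joint 0.08656052417277811
diff tin/beaker area 23.644803339925293
```

View pics/t9c.png

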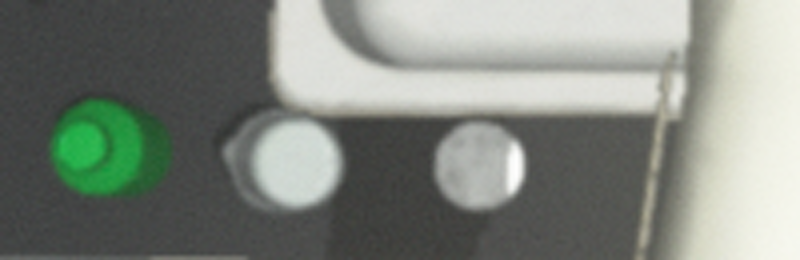

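The tin at (290,241) and beaker at (243,240) are in their original places; only a shadow has changed. The bottle is snug and the tab is out, so I'm handing in.

```bash
python3 - <<'E'
from cell import close_job
print(close_job())
E
```

```text
the job is handed in; nothing more can be done
None
```

The white bottle is clamped upright on the shaker between the two blue sleeves, and the job was handed in at about 24 s of the 58 s allowed. No verdict was reported.

I squeezed the tab and slid the bar back about 90 mm. I then set the bottle on the mat and slid the bar up until it stalled snug at about 4 N. I eased off by 0.5 mm, opened the fingers and lifted clear.

**Last checks:**
- **Bottle:** its axis stands at shaker x = 44.5 mm and y = −1 mm, with the cap top at 207 mm. That matches snug and upright on the platform, and the cap did not move when the tab was let go.
- **Sliding bar:** the sleeve spacing gives the joint as 0.0866, against 0.088 for the snug notch. The same measurement read about 1 mm low at the open notch too, so I take it as 0.088; both values are in range.
- **Lock tab:** it looks fully sprung back. The width over the two plates in the picture is the same as when it was locked open.
- **Beaker and tin:** both are where they started. An image difference over that area was large, but I put it down to the arm's shadow, since the tin's centre is at the same pixel as before.

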